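Tighten a bearing lock ring with a click wrench

ROBOT

A 6-joint arm with a two-finger parallel gripper is mounted at the origin on the work surface. World frame = base frame: x ahead of the robot, y to its left, z up, the work surface at z = 0. Lengths are in m, angles in rad, forces in N, time in s.
With the tool pointing down it reaches from about 0.4 to 0.825 m from the base axis. Payload 7 kg.
Tool frame: the origin (TCP) lies at the very end of the fingers, on their centre line; the grasp point (between the pads) lies 19 mm behind it; z points along the fingers, y is the line along which they close (so a half turn about z gives the same grasp; the last joint's range is limited). The gripper opens to 88 mm and grips with 3 to 60 N. Pads are 19 mm wide; open, the fingers measure 130 mm over their backs; the gripper's body (78 mm by 193 mm) begins 47 mm behind the grasp point.
Start: joints at [0.288, 0.359, 0.012, 0, -1.224, -0.288], TCP at [0.675, -0, 0.192] pointing down, gripper open.
Joint ranges: [-3.07, 3.07], [-1.43, 2.12], [-1.02, 1.25], [-3.03, 1.67], [-3.05, -0], [-3.03, 3.03]. Speed limits (rad/s): [2.39, 2.39, 3.01, 3.14, 3.14, 3.14].

INTERFACE

Orientations are given as a unit quaternion [x, y, z, w].
In Python, from station import r gives the robot as it stands.
- The arm moves only by the shell command python3 -m inch 'ROWS'. ROWS is JSON, a list that holds one entry, the list of rows, each a list of 7 numbers: the turn, a rotation vector about the world's x, y, z scaled (see below), then the shift along the world's x, y, z scaled (see below), then the closure, from 0 (fully open) to 1 (shut). In form: [[[ax, ay, az, dx, dy, dz, gripper], ...]]. A call has 1 to 20 rows; each row is the pose to reach, as a shift and turn from the pose commanded when the call began; what a row does not reach only later rows make up. The controller multiplies each number of a shift by 1000 mm and each number of a turn by 90 degrees. A row lasts 1/8 s, in which the tool goes at most 62.5 mm and 10.7 degrees, less where a joint would pass 70% of its speed; a pose out of reach is approached as far as the arm can. A call with a number of a shift or a turn outside -1 to 1 is refused whole. A call with a gripper value outside its range is refused whole. The fingers move at their own pace and stop on an object; the grip force is fixed at half the most. Time passes only in rows, so rows that repeat a pose let the fingers close. It gives the time, the measured TCP pose, the force, the opening and the grip force at its end, in the units of the state.
- r.get_obs(): the state, without advancing time (a new reading comes with each control period).
- r.grab_frame(name): name is "scene" or "side" or "wrist"; returns the picture (400x640x3 uint8, red, green, blue); there is no depth.
- r.camera_params(name): a dict with "fovy" (degrees; the focal length in pixels is half the picture's height over the tangent of half this angle, whatever the lens; pixels are square), "cx", "cy" (the principal point, pixels), "extrinsics" (4x4, takes a point from camera to world coordinates); the wrist camera has in their place "hand_eye" (4x4, takes a point from camera to tool coordinates, whose origin is the TCP and whose axes are the flange's). Camera axes: x right, y down, z forward; pixel columns grow to the right and rows downward; lengths in m; the calibration is good to about 2 mm. A picture is of the moment at which its call begins: read the wrist's pose just before it. camera_params takes no time and is no camera call.
- r.sign_off(): hands the job in; it is judged then, once.
The state is a dict: "time": time; "joint_pos": joint angles; "qvel": joint speeds; "tau": joint torques, N m; "eef_pos": TCP position; "tcp_rot": TCP orientation; "contact_force": force on the tool from outside, world axes, zero at the start; "ft_torque": the same for the moment, N m; "gripper_width": opening from 0.0 (shut) to 1.0 (fully open); "grasp_force": force on a finger pad.
Only numpy, scipy, OpenCV 4.12 (cv2) and the standard library are available. Lean on these libraries where they do the work, as an engineer would, in place of code of your own. Each camera call takes 0.05 s, during which the arm holds its last target. There are 200 camera calls.

TASK

The lock ring on top of the yellow bearing housing is only spun in by hand: take the click wrench from its tray, set both pins of its head right down in the two holes of the ring, and pull the handle round clockwise (seen from above) until the ring is home and the wrench clicks over - then stop pulling at once, well before the handle reaches its stop. Afterwards lift the wrench off and lay it gently back in its tray the way it was, without dropping it, and leave the other things on the bench where they are.

Things in the scene. Friction and masses are not known exactly. Their poses are not given: they have to be found in the camera images.
- wrench: Click wrench (200 mm long, 0.65 kg) with a face-spanner head. Its origin is the centre of the underside of its steel disc (68 mm across, 10 mm thick); z is up, x points along the handle to its end. Two pins (8 mm thick, 10 mm long, tapered to 4 mm over the last 3 mm) stick down from the underside at y = +24 and -24 mm.
- wrench_neck (a point): Middle of the wrench's neck, the place to lift it by (centre of mass): 19 mm along x and 22 mm above the wrench's origin. The neck is a dark steel block on the disc, 24 mm wide (y) with flat sides, 24 mm high (10 to 34 mm above that origin), from x = -14 to +42 mm of it. Same axes.
- wrench_grip (a point): Middle of the wrench's black rubber hand grip, the place to pull (loosely held, the click is felt best): a round bar 28 mm thick, 68 mm long, lying along x, 126 mm along x and 20 mm above the wrench's origin. The aluminium tube between neck and grip is 23 mm thick. The point is on the handle, which swings when the wrench clicks. x points to the handle's end.
- wrench_click (a joint): Break-over angle of the handle to the head (rad), about an upright pivot 38 mm along x from the wrench's origin. 0 = straight, held by a spring. It gives way when the handle is pulled clockwise with about 1 N m about the pivot (some 11 N at mid-grip); the pull then falls off, by half at 0.12, on the way to a hard stop at 0.19. Past 0.14 is over-tightening. Let go, it springs back to 0.
- ring_face (a point): Centre of the flat top of the steel lock ring (80 mm across, top 74 mm above the bench). z is up; its two pin holes (11 mm wide, 12 mm deep) are at y = +24 and -24 mm, so with the pins in, the wrench's x lies along this x or against it. The point turns with the ring. The shaft's end in the middle lies below the face.
- lock_ring (a joint): Angle of the lock ring in the housing (rad), growing as it is turned clockwise seen from above; 1.0 = fully home on its seat, where it goes no further. It starts between 0.5 and 0.75 and turns with a steady drag of 0.3 N m until home, and stays where it is left.
- tray_nest (a point): Where the wrench's origin belongs in the tray: centre of the top of a black block, 60 mm (x) by 30 mm (y), 16 mm above the bench; the disc rests on it with the pins hanging down either side of it. x points to where the handle lies.
- tray_cradle (a point): Where wrench_grip belongs in the tray: the middle of the open-topped cradle that the rubber grip lies in, 126 mm along x of tray_nest, 36 mm above the bench. The cradle is 30 mm long (x), its cheeks leave 38 mm between them and end at the height of this point. Same axes as tray_nest.
- housing: Yellow bearing housing bolted to the bench, shaft axis upright: base flange 164 x 136 mm, 14 mm thick, round body 100 mm across up to 61 mm, the lock ring on top. Origin under its centre, on the bench.
- pulley_mid (a point): Bystander: loose yellow grooved pulley, 100 mm across, 32 mm high; this point is its middle.
- bearing_mid (a point): Bystander: loose steel bearing, 80 mm across with a 40 mm bore, 23 mm high; this point is its middle.
- tin_mid (a point): Bystander: loose grease tin with red label, 72 mm across, 62 mm high; this point is its middle.
- tray: Blue wrench tray, 236 x 108 mm, rim 14 mm high, fixed to the bench; origin under its middle, on the bench. tray_nest is 66 mm from it against its x, tray_cradle 60 mm along x.
Things that resemble listed ones, but are neither listed nor needed, are in the scene too. Several things have the shape of the housing; the one meant has the colours described above.

How it is judged:
On the way, in this order (a step that is already met when the one before it is completed fails the run):
1. both pins of the wrench are right down in the holes of the ring, which is not yet tight (horizontal distance between wrench and ring_face below 0.005 m and z of wrench in the frame of ring_face below 0.003 m and value of joint lock_ring below 0.9 rad), for 0.2 s.
2. the wrench clicks over with its pins in the ring and the ring home on its seat (horizontal distance between wrench and ring_face below 0.006 m and z of wrench in the frame of ring_face below 0.005 m and value of joint lock_ring above 0.97 rad and value of joint wrench_click above 0.03 rad), for 0.04 s.
At the end, for the whole second after the job is handed in: The lock ring is home (within 0.03 rad of its seat), and the wrench, its handle straight again, lies in its tray as at the start: disc on the block within 12 mm of its place and no more than 5 mm above it, grip in the cradle within 15 mm (value of joint lock_ring above 0.97 rad and value of joint wrench_click below 0.02 rad and horizontal distance between wrench and tray_nest below 0.012 m and z of wrench in the frame of tray_nest below 0.005 m and distance between wrench_grip and tray_cradle below 0.015 m); the robot touches nothing.
It fails at once if the handle is pulled on past the click, more than 0.14 rad of break-over (value of joint wrench_click above 0.14 rad).
It fails at once if the pulley, the bearing or the grease tin is pushed more than 20 mm (distance of any of pulley_mid, bearing_mid, tin_mid from where it was at the start of the episode above 0.02 m).
It fails at once if the wrench is dropped into its tray (a knock of over 200 N, as from more than 20 mm up) (contact force between wrench and tray above 200 N).
It also fails if it takes over 72 s, if anything falls off the work surface, if the arm or the gripper's body presses on something with over 40 N, if the wrist force passes 120 N, or if a joint passes its speed limit or range.

## Working session

There is one attempt and no reset: what is moved stays moved. The work goes in short steps, Python scripts to look and compute and a shell command to move; the robot and the scene stay as the last step left them, time stands still between calls to the robot, and variables do not carry over. Pictures are saved under pics/ and viewed, at most 10 in all, crops included, and the job is handed in when it is done.

```bash
ls; mkdir -p pics
python3 - <<'E'
from station import r
import cv2,numpy as np
np.set_printoptions(precision=4,suppress=True)
o=r.get_obs();print(o)
for n in("scene","side","wrist"):
    f=r.grab_frame(n);cv2.imwrite(f"pics/{n}0.png",f[:,:,::-1]);print(n,r.camera_params(n))
E
```

```text
pics
{'time': 0.0, 'joint_pos': array([ 0.2881,  0.3594,  0.011 , -0.0003, -1.2241, -0.2881]), 'qvel': array([ 0.0002, -0.0015,  0.0003,  0.0008,  0.0011, -0.0012]), 'tau': array([ -0.0008, -58.2727,  29.3058,   6.9975,   0.0069,  -0.0002]), 'eef_pos': array([ 0.6745, -0.    ,  0.1911]), 'tcp_rot': array([-0.7071,  0.7072,  0.0005, -0.0006]), 'contact_force': array([-0.185 , -0.7958, -0.1316]), 'ft_torque': array([0.0581, 0.0024, 0.0019]), 'grasp_force': 0.0, 'gripper_width': 1.0010042671989416}
scene {'fovy': 46.47762178678789, 'cx': 318.9620515140868, 'cy': 200.69092758655526, 'extrinsics': array([[-0.7793,  0.412 , -0.4722,  1.1736],
       [ 0.6265,  0.5285, -0.5729,  0.9144],
       [ 0.0135, -0.7423, -0.6699,  1.037 ],
       [ 0.    ,  0.    ,  0.    ,  1.    ]])}
side {'fovy': 42.909348289307815, 'cx': 325.04132545990785, 'cy': 201.2622896230277, 'extrinsics': array([[-0.9359, -0.1836,  0.3007,  0.0646],
       [-0.3523,  0.478 , -0.8046,  1.2984],
       [ 0.0039, -0.8589, -0.512 ,  0.8533],
       [ 0.    ,  0.    ,  0.    ,  1.    ]])}
wrist {'fovy': 64.16656913787241, 'cx': 319.9737162568642, 'cy': 196.5074654459255, 'hand_eye': array([[-0.0001, -0.9508, -0.3098,  0.0851],
       [ 1.    , -0.0001, -0.0002, -0.0004],
       [ 0.0002, -0.3098,  0.9508, -0.1925],
       [ 0.    ,  0.    ,  0.    ,  1.    ]])}
```

View pics/scene0.png

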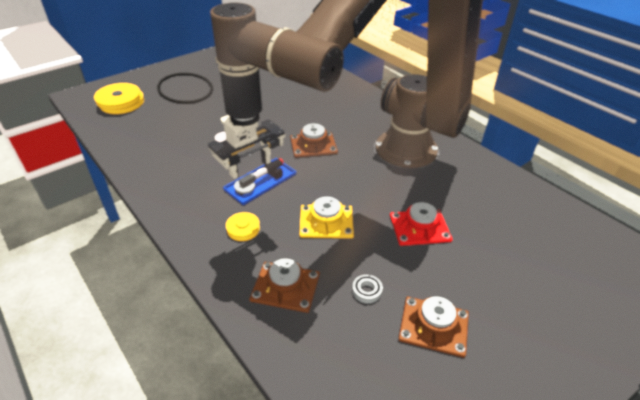

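View pics/side0.png

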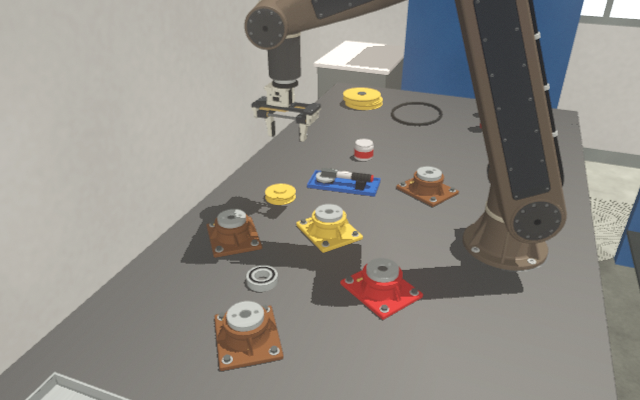

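The yellow housing is at scene (327,217) and side (329,225). The lookalikes are red at scene (422,225), brown at (314,138) and (285,280), and orange-brown at (435,322). Only the first is yellow with a steel ring, so it is the one meant. The blue tray with the wrench is at scene (260,181) and side (344,182).

```bash
cat > h.py <<'E'
from station import r
import cv2,numpy as np
from scipy.spatial.transform import Rotation as R
np.set_printoptions(precision=4,suppress=True)
def cam(n,obs=None):
    p=r.camera_params(n);f=200/np.tan(np.radians(p["fovy"]/2))
    if n=="wrist":
        o=obs or r.get_obs();T=np.eye(4);T[:3,:3]=R.from_quat(o["tcp_rot"]).as_matrix();T[:3,3]=o["eef_pos"];T=T@p["hand_eye"]
    else:T=p["extrinsics"]
    return f,p["cx"],p["cy"],T
def ray(c,u,v):
    f,cx,cy,T=c;d=T[:3,:3]@np.array([(u-cx)/f,(v-cy)/f,1]);return T[:3,3],d/np.linalg.norm(d)
def plane(c,u,v,z):
    o,d=ray(c,u,v);return o+d*(z-o[2])/d[2]
def tri(*rs):
    A=sum(np.eye(3)-np.outer(d,d) for o,d in rs);b=sum((np.eye(3)-np.outer(d,d))@o for o,d in rs)
    x=np.linalg.solve(A,b);return x,max(np.linalg.norm(np.cross(d,x-o)) for o,d in rs)
def snap(n,name):
    o=r.get_obs();f=r.grab_frame(n);cv2.imwrite(f"pics/{name}.png",f[:,:,::-1]);return f,cam(n,o)
E
python3 - <<'E'
from h import *
S,D=cam("scene"),cam("side")
for nm,a,b in[("ring",(326,207),(329,213)),("disc",(245,187),(327,177)),("redend",(283,162),(371,177)),("bear",(368,289),(262,278)),("pulley",(243,226),(280,193))]:
    print(nm,*tri(ray(S,*a),ray(D,*b)))
a=cv2.imread("pics/side0.png")[130:270,260:420];b=cv2.imread("pics/scene0.png")[130:270,210:370]
w=cv2.imread("pics/wrist0.png");m=cv2.resize(np.hstack([b,a]),(800,350),interpolation=2)
cv2.imwrite("pics/c1.png",np.vstack([m,cv2.resize(w,(400,250)) .repeat(1,0) if 0 else np.hstack([cv2.resize(w,(400,250)),np.zeros((250,400,3),np.uint8)])]))
E
```

```text
ring [0.4918 0.1216 0.0678] 0.0003098523488980027
disc [ 0.6067 -0.1672  0.0177] 0.002355174805479692
redend [ 0.4488 -0.1662  0.0492] 0.0015947767753398722
bear [0.5722 0.4003 0.0155] 0.0006359717821991246
pulley [ 0.7121 -0.01    0.0183] 0.0001689146955418932
```

View pics/c1.png

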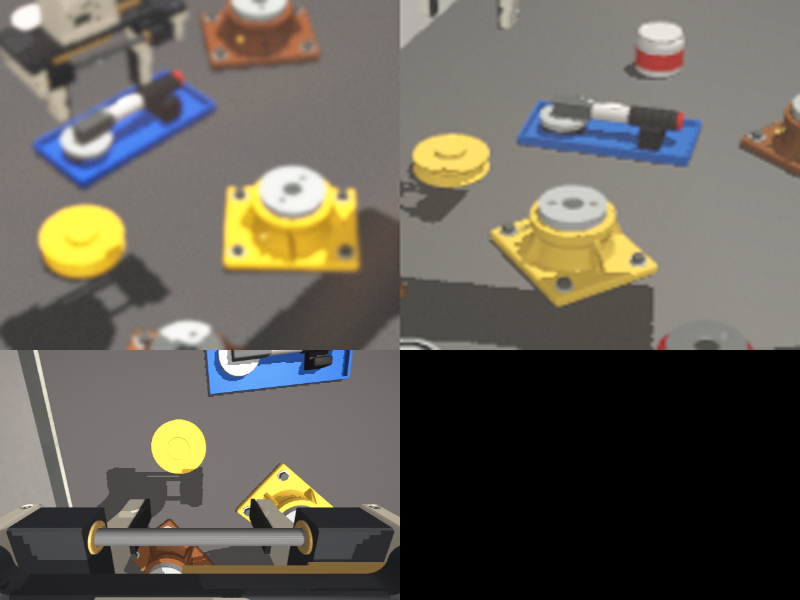

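The enlarged crop confirms a yellow flange and body with a steel ring whose holes can be seen (side crop at about (555,203) and (597,203)). The wrench lies in the blue tray, with its handle pointing towards the robot (world -x). Next I look with the wrist camera at the tray and then the ring, from two places each.

```bash
python3 -m inch '[[[0,0,0,-0.05,0,0,0],[0,0,0,-0.1,-0.02,0,0],[0,0,0,-0.14,-0.04,0,0],[0,0,0,-0.14,-0.06,0,0],[0,0,0,-0.14,-0.06,0,0],[0,0,0,-0.14,-0.06,0,0]]]'
python3 -c "
from h import *
f,c=snap('wrist','t1');print(r.get_obs()['eef_pos'])"
python3 -m inch '[[[0,0,0,0.0,0.04,0.0,0],[0,0,0,-0.02,0.08,0.02,0],[0,0,0,-0.02,0.08,0.02,0],[0,0,0,-0.02,0.08,0.02,0]]]'
python3 -c "
from h import *
f,c=snap('wrist','t2')"
python3 -m inch '[[[0,0,0,0.0,0.05,0.02,0],[0,0,0,-0.02,0.11,0.03,0],[0,0,0,-0.02,0.17,0.04,0],[0,0,0,-0.02,0.2,0.04,0],[0,0,0,-0.02,0.2,0.04,0],[0,0,0,-0.02,0.2,0.04,0]]]'
python3 -c "
from h import *
f,c=snap('wrist','r1');print(r.get_obs()['eef_pos'])"
python3 -m inch '[[[0,0,0,0.03,-0.03,0,0],[0,0,0,0.05,-0.03,0,0],[0,0,0,0.05,-0.03,0,0],[0,0,0,0.05,-0.03,0,0]]]'
python3 -c "
from h import *
f,c=snap('wrist','r2')
im=[cv2.resize(cv2.imread(f'pics/{k}.png'),(400,250),interpolation=3) for k in('t1','t2','r1','r2')]
cv2.imwrite('pics/m1.png',np.vstack([np.hstack(im[:2]),np.hstack(im[2:])]))"
```

```text
time: 0.9
eef_pos: [0.5351, -0.0598, 0.1919]
tcp_rot: [-0.707, 0.707, 0.0, -0.0]
contact_force: [-0.7, -0.2, -0.1]
gripper_width: 0.998
grasp_force: 0.0
[ 0.5352 -0.0596  0.1918]
time: 1.45
eef_pos: [0.515, 0.0206, 0.2118]
tcp_rot: [0.708, -0.707, -0.0, 0.0]
contact_force: [0.5, -0.9, -0.4]
gripper_width: 1.001
grasp_force: 0.0
time: 2.25
eef_pos: [0.4951, 0.2192, 0.2513]
tcp_rot: [-0.707, 0.707, 0.0, -0.001]
contact_force: [0.2, -0.5, 0.6]
gripper_width: 1.002
grasp_force: 0.0
[0.4951 0.2189 0.2515]
time: 2.8
eef_pos: [0.5447, 0.1891, 0.2519]
tcp_rot: [-0.707, 0.708, 0.0, -0.0]
contact_force: [-0.5, -0.1, 0.0]
gripper_width: 1.0
grasp_force: 0.0
```

View pics/m1.png

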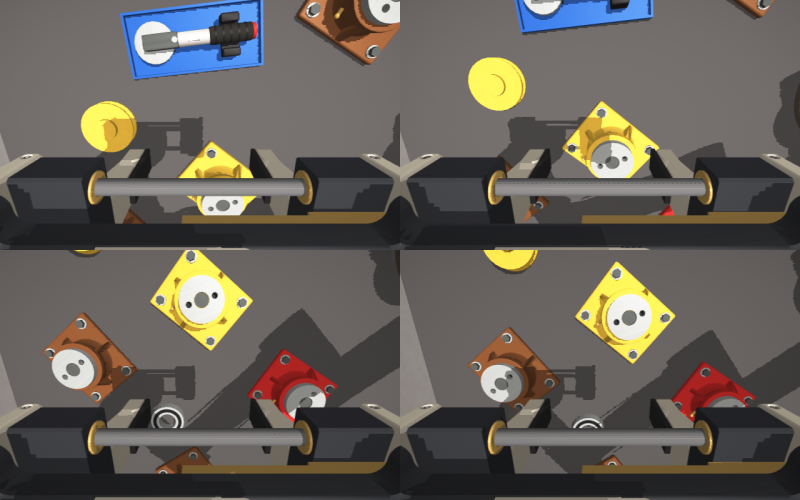

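Montage: top left (t1) shows the tray with the disc at about (155,43) and the red handle end at (256,31). In r1 and r2 the yellow housing's ring is fully visible. Its holes are at (189,304) and (214,296) in the montage for r1, and at (617,321) and (642,314) for r2. Next I measure the ring.

```bash
cat > ring.py <<'E'
from h import *
def holes(f,guess):
    hsv=cv2.cvtColor(f,cv2.COLOR_RGB2HSV)
    m=((hsv[...,1]<60)&(hsv[...,2]>130)).astype(np.uint8)
    cs,hi=cv2.findContours(m,cv2.RETR_CCOMP,cv2.CHAIN_APPROX_NONE)
    out=[]
    for k,c in enumerate(cs):
        if hi[0][k][3]<0 and cv2.contourArea(c)>1500 and cv2.pointPolygonTest(cv2.convexHull(c),guess,True)>-5:
            hs=[]
            j=hi[0][k][2]
            while j>=0:
                if cv2.contourArea(cs[j])>20:
                    M=cv2.moments(cs[j]);hs.append((M["m10"]/M["m00"],M["m01"]/M["m00"],cv2.contourArea(cs[j])))
                j=hi[0][j][0]
            out.append((cv2.fitEllipse(cv2.convexHull(c)),sorted(hs)))
    return out
E
python3 - <<'E'
from ring import *
import pickle
p=r.camera_params("wrist")
for k,g,e in(("r1",(322.,80.),[0.4951,0.2190,0.2514]),("r2",(366+0.,108.),[0.5447,0.1891,0.2519])):
    f=cv2.imread(f"pics/{k}.png")[:,:,::-1].copy()
    g=(322.,80.) if k=="r1" else (366.,108.)
    o={"eef_pos":np.array(e),"tcp_rot":np.array([-0.7071,0.7071,0,0])};c=cam("wrist",o)
    for E,h in holes(f,g):
        print(k,E,[tuple(np.round(x,1)) for x in h]);print([plane(c,x[0],x[1],.074) for x in h],plane(c,*E[0],.074))
    globals()[k]=(c,h,E)
if r1[1] and r2[1]:
    for a,b in zip(r1[1],r2[1]):print("tri",*tri(ray(r1[0],*a[:2]),ray(r2[0],*b[:2])))
    print("face",*tri(ray(r1[0],*r1[2][0]),ray(r2[0],*r2[2][0])))
c1=r1[0];print("red ring",plane(c1,304*1.6,152*1.6,.074))
D=cam("side");print("tin",plane(D,364,150,.031))
E
```

```text
r1 ((322.26171875, 78.44206237792969), (73.49041748046875, 77.59149169921875), 0.716076135635376) [(np.float64(301.7), np.float64(87.3), np.float64(87.0)), (np.float64(322.0), np.float64(80.0), np.float64(514.0)), (np.float64(343.2), np.float64(72.3), np.float64(85.5))]
[array([0.5156, 0.1283, 0.074 ]), array([0.4933, 0.1208, 0.074 ]), array([0.4704, 0.1131, 0.074 ])] [0.493  0.1193 0.074 ]
r2 ((366.4986877441406, 106.82598876953125), (70.60891723632812, 74.43966674804688), 30.876800537109375) [(np.float64(346.1), np.float64(115.0), np.float64(81.0)), (np.float64(366.3), np.float64(108.0), np.float64(475.0)), (np.float64(387.1), np.float64(101.0), np.float64(80.0))]
[array([0.5157, 0.128 , 0.074 ]), array([0.4932, 0.1204, 0.074 ]), array([0.4704, 0.1129, 0.074 ])] [0.4931 0.1191 0.074 ]
tri [0.5156 0.1282 0.0722] 9.017365365200583e-05
tri [0.4932 0.1206 0.0731] 0.00017119083282076924
tri [0.4703 0.113  0.0735] 3.9669645707359234e-05
face [0.493  0.1192 0.0734] 3.497523617964227e-05
red ring [0.2825 0.3173 0.074 ]
tin [ 0.5434 -0.4029  0.031 ]
```

The ring centre is (0.493, 0.120). The hole spacing of 47.7 mm and height of 0.073 m both match the text, and the hole line is at 18.4°. The wrench handle must therefore point at yaw 108.4°, where there is free space. Now I measure the wrench from two places with the tool turned +90°.

```bash
python3 -m inch '[[[0,0,0.11,-0.01,-0.04,0,0],[0,0,0.22,-0.02,-0.08,0,0],[0,0,0.33,-0.03,-0.12,-0.01,0],[0,0,0.44,-0.04,-0.16,-0.02,0],[0,0,0.55,-0.05,-0.2,-0.03,0],[0,0,0.66,-0.06,-0.24,-0.04,0],[0,0,0.77,-0.065,-0.28,-0.05,0],[0,0,0.88,-0.065,-0.31,-0.05,0],[0,0,1,-0.065,-0.33,-0.05,0],[0,0,1,-0.065,-0.33,-0.05,0],[0,0,1,-0.065,-0.33,-0.05,0],[0,0,1,-0.065,-0.33,-0.05,0]]]'
python3 -c "
from h import *
import pickle
f,c=snap('wrist','w1');pickle.dump(c,open('w1.p','wb'));print(c[3])"
python3 -m inch '[[[0,0,0,0,-0.03,0,0],[0,0,0,0.01,-0.06,0,0],[0,0,0,0.01,-0.06,0,0],[0,0,0,0.01,-0.06,0,0]]]'
python3 -c "
from h import *
import pickle
f,c=snap('wrist','w2');pickle.dump(c,open('w2.p','wb'))
im=[cv2.imread(f'pics/{k}.png')[:300,120:520] for k in('w1','w2')]
cv2.imwrite('pics/m2.png',np.hstack(im))"
```

```text
time: 4.35
eef_pos: [0.48, -0.1393, 0.2022]
tcp_rot: [1.0, -0.0, 0.0, -0.0]
contact_force: [-0.8, 0.3, -0.3]
gripper_width: 1.002
grasp_force: 0.0
[[-0.0011 -0.9508 -0.3099  0.565 ]
 [-1.      0.0013 -0.0002 -0.1398]
 [ 0.0006  0.3099 -0.9508  0.3948]
 [ 0.      0.      0.      1.    ]]
time: 4.9
eef_pos: [0.4898, -0.1996, 0.2019]
tcp_rot: [1.0, -0.0, -0.0, -0.0]
contact_force: [-0.2, 0.1, 0.3]
gripper_width: 0.999
grasp_force: 0.0
```

View pics/m2.png

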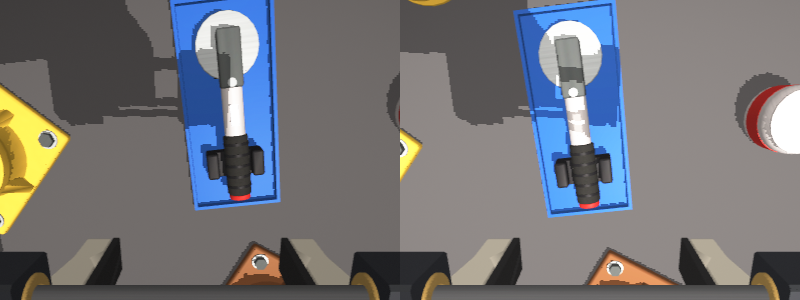

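m2 shows the disc at about (347,45) in w1 and (290,53) in w2, in full-frame pixels. The red handle end is at (360,197) and (309,205), the pivot dot at (352,82) and (293,92). Blue tray, all clear around it.

Run:
```python
from h import *
import pickle
res=[]
for k,g in(("w1",(347,45)),("w2",(290,53))):
    f=cv2.imread(f"pics/{k}.png");hsv=cv2.cvtColor(f,cv2.COLOR_BGR2HSV);c=pickle.load(open(k+".p","rb"))
    m=((hsv[...,1]<60)&(hsv[...,2]>165)).astype(np.uint8);m[g[1]+33:]=0
    z=np.zeros_like(m);cv2.circle(z,g,45,1,-1)
    cs,_=cv2.findContours(m&z,cv2.RETR_EXTERNAL,cv2.CHAIN_APPROX_NONE)
    pts=np.vstack([x for x in cs if cv2.contourArea(x)>40]);E=cv2.fitEllipse(cv2.convexHull(pts))
    red=((hsv[...,1]>120)&((hsv[...,0]<8)|(hsv[...,0]>172))).astype(np.uint8);z[:]=0;cv2.circle(z,(g[0]+15,g[1]+152),20,1,-1)
    M=cv2.moments(red&z);rd=(M["m10"]/M["m00"],M["m01"]/M["m00"])
    # black grip + axis: low-V pixels
    bl=((hsv[...,2]<200)&(hsv[...,1]>150)&(hsv[...,0]>100)&(hsv[...,0]<125)).astype(np.uint8)
    cs,_=cv2.findContours(bl,cv2.RETR_EXTERNAL,cv2.CHAIN_APPROX_NONE);t=cv2.convexHull(max(cs,key=cv2.contourArea))
    bx=cv2.approxPolyDP(t,12,True)[:,0]
    print(k,E,rd,bx.tolist());print(" disc z.026",plane(c,*E[0],.026)," red z.036",plane(c,*rd,.036))
    print(" tray",[plane(c,*b,.014)[:2].round(4).tolist() for b in bx])
    res.append((c,E[0],rd))
a,b=res
print("disc",*tri(ray(a[0],*a[1]),ray(b[0],*b[1])));print("red",*tri(ray(a[0],*a[2]),ray(b[0],*b[2])))
print("pivot",*tri(ray(a[0],352,82),ray(b[0],293,92)))
```

```text
w1 ((346.766845703125, 44.09895324707031), (63.516971588134766, 68.82440948486328), 6.049392223358154) (360.05494505494505, 197.06593406593407) [[340, 9], [343, 148], [327, 172], [297, 59]]
 disc z.026 [ 0.6134 -0.1683  0.026 ]  red z.036 [ 0.4473 -0.1873  0.036 ]
 tray [[0.6486, -0.1612], [0.5019, -0.1675], [0.4724, -0.1485], [0.6001, -0.1148]]
w2 ((289.78662109375, 53.98834228515625), (62.77907180786133, 67.60221862792969), 172.60763549804688) (309.43333333333334, 205.01111111111112) [[330, 3], [340, 121], [268, 197], [234, 11]]
 disc z.026 [ 0.6135 -0.1683  0.026 ]  red z.036 [ 0.4472 -0.1876  0.036 ]
 tray [[0.6638, -0.2108], [0.5431, -0.2236], [0.4501, -0.135], [0.6564, -0.1097]]
disc [ 0.6135 -0.1683  0.0257] 7.041582707566232e-05
red [ 0.4467 -0.1876  0.0344] 6.085053062616622e-05
pivot [ 0.5752 -0.1726  0.0501] 5.259803653087972e-05
```

Disc centre (0.6135, -0.1683), top at 0.026. Disc to handle end is 168 mm and disc to pivot 38 mm, both as given. The wrench's yaw is 186.6°. The neck is at (0.5946, -0.1705), so I turn +6.6° and descend to TCP z 0.029.

```bash
python3 -m inch '[[[0,0,0.0733,0.035,0.01,-0.03,0],[0,0,0.0733,0.07,0.02,-0.06,0],[0,0,0.0733,0.1048,0.0291,-0.09,0],[0,0,0.0733,0.1048,0.0291,-0.12,0],[0,0,0.0733,0.1048,0.0291,-0.14,0],[0,0,0.0733,0.1048,0.0291,-0.16,0],[0,0,0.0733,0.1048,0.0291,-0.172,0],[0,0,0.0733,0.1048,0.0291,-0.172,0],[0,0,0.0733,0.1048,0.0291,-0.172,0]]]'
```

```text
time: 6.08
eef_pos: [0.5954, -0.1708, 0.031]
tcp_rot: [0.998, 0.058, 0.001, 0.0]
contact_force: [-0.2, -0.6, -0.1]
gripper_width: 0.997
grasp_force: 0.0
```

```bash
python3 -m inch '[[[0,0,0,0,0,-0.0015,0.3],[0,0,0,0,0,-0.0015,0.6],[0,0,0,0,0,-0.0015,1],[0,0,0,0,0,-0.0015,1],[0,0,0,0,0,-0.0015,1],[0,0,0,0,0,-0.0015,1],[0,0,0,0,0,-0.0015,1]]]'
```

```text
time: 6.95
eef_pos: [0.5948, -0.1709, 0.0286]
tcp_rot: [0.998, 0.058, 0.0, 0.0]
contact_force: [0.5, -0.6, 0.0]
gripper_width: 0.262
grasp_force: 0.0
```

```bash
python3 -m inch '[[[0,0,0,0,0,0,1],[0,0,0,0,0,0,1]]]'; python3 -m inch '[[[0,0,0,0,0,0.01,1],[0,0,0,0,0,0.02,1],[0,0,0,0,0,0.03,1],[0,0,0,0,0,0.03,1]]]'
```

```text
time: 7.2
eef_pos: [0.5948, -0.1709, 0.0285]
tcp_rot: [0.998, 0.058, -0.0, -0.0]
contact_force: [-0.7, 0.1, 0.4]
gripper_width: 0.043
grasp_force: 0.0
time: 7.7
eef_pos: [0.5957, -0.171, 0.06]
tcp_rot: [0.998, 0.058, 0.001, 0.0]
contact_force: [0.3, -0.3, -0.5]
gripper_width: 0.005
grasp_force: 0.0
```

The gripper closed fully with no force, so it missed the neck. I take another look.

```bash
python3 -c "
from h import *
f,c=snap('wrist','x1');g,_=snap('side','x2');s,_=snap('scene','x3')
a=cv2.resize(f,(400,250));b=cv2.resize(g[120:220,270:430],(400,250));d=cv2.resize(s[110:230,180:372],(400,250))
cv2.imwrite('pics/m3.png',np.vstack([np.hstack([a,b]),np.hstack([d,a*0])])[:,:,::-1])"
```

```text
(no output)
```

View pics/m3.png

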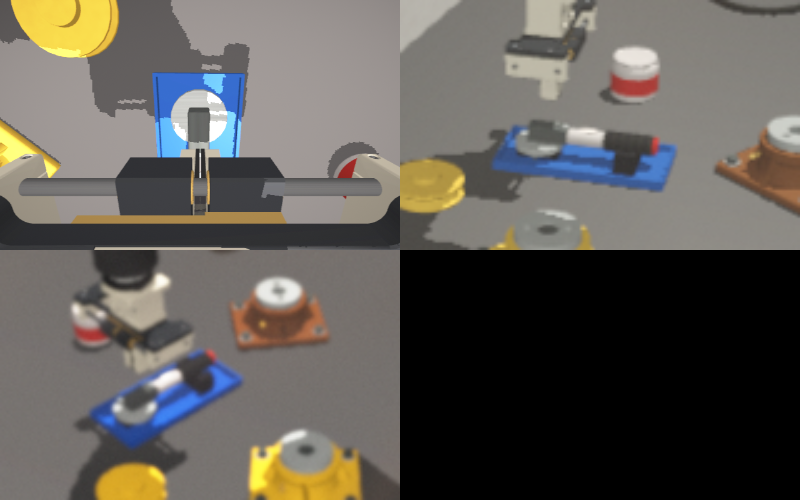

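m3: the fingers stand shut above the wrench. The fingertip is at crop (550,97) in the side view and (150,368) in the scene view. The wrench is undisturbed. I compare the seen fingertip with the reported TCP.

Run:
```python
from h import *
S,D=cam("scene"),cam("side")
print(r.get_obs()["eef_pos"])
d=(270+150/2.5,120+97/2.5);s=(180+140*192/400,110+(368-250)*.48)
print(d,s,tri(ray(D,*d),ray(S,*s)))
def proj(c,X):
    f,cx,cy,T=c;p=T[:3,:3].T@(X-T[:3,3]);return f*p[0]/p[2]+cx,f*p[1]/p[2]+cy
X=r.get_obs()["eef_pos"];print(proj(D,X),proj(S,X))
print("disc pred",proj(D,np.array([.6135,-.1683,.026])),proj(S,np.array([.6135,-.1683,.026])))
W=cam("wrist");print(proj(W,X),proj(W,np.array([.6135,-.1683,.026])))
```

```text
[ 0.5946 -0.1709  0.0584]
(330.0, 158.8) (247.2, 166.64) (array([ 0.5926, -0.1621,  0.0963]), np.float64(0.001286688286728059))
(np.float64(330.4226522243749), np.float64(167.2619807788479)) (np.float64(246.32711191827823), np.float64(174.96191744317895))
disc pred (np.float64(324.96233319708557), np.float64(175.01521939811846)) (np.float64(242.7986800837765), np.float64(185.05516079188928))
(np.float64(319.06449268573226), np.float64(228.58824276749678)) (np.float64(318.62378865195376), np.float64(186.722928895902))
```

Run:
```python
from h import *
S,D,W=cam("scene"),cam("side"),cam("wrist")
def proj(c,X):
    f,cx,cy,T=c;p=T[:3,:3].T@(X-T[:3,3]);return np.array([f*p[0]/p[2]+cx,f*p[1]/p[2]+cy])
for dx in(-.044,.044):
  for dz in (0,.03):
    X=np.array([.6745+dx,0,.191+dz]);print(dx,dz,proj(D,X),proj(S,X))
for dz in(0,.015,.03):print(proj(W,r.get_obs()["eef_pos"]+[0,0,dz]))
a=cv2.imread("pics/x1.png")[200:350,220:420];b=cv2.imread("pics/x2.png")[110:185,280:380];c=cv2.imread("pics/side0.png")[80:155,240:340]
u=lambda i:cv2.resize(i,(400,300),interpolation=3)
cv2.imwrite("pics/m4.png",np.vstack([np.hstack([u(a),u(b)]),np.hstack([u(c),u(c)*0])]))
```

```text
-0.044 0 [300.537  150.2993] [263.2875 173.3857]
-0.044 0.03 [300.3314 141.2674] [262.5863 165.1562]
0.044 0 [274.4277 145.9514] [237.0496 185.4509]
0.044 0.03 [273.9693 137.0295] [235.9154 177.1439]
[319.0645 228.5882]
[319.0122 238.5489]
[318.9516 250.08  ]
```

View pics/m4.png

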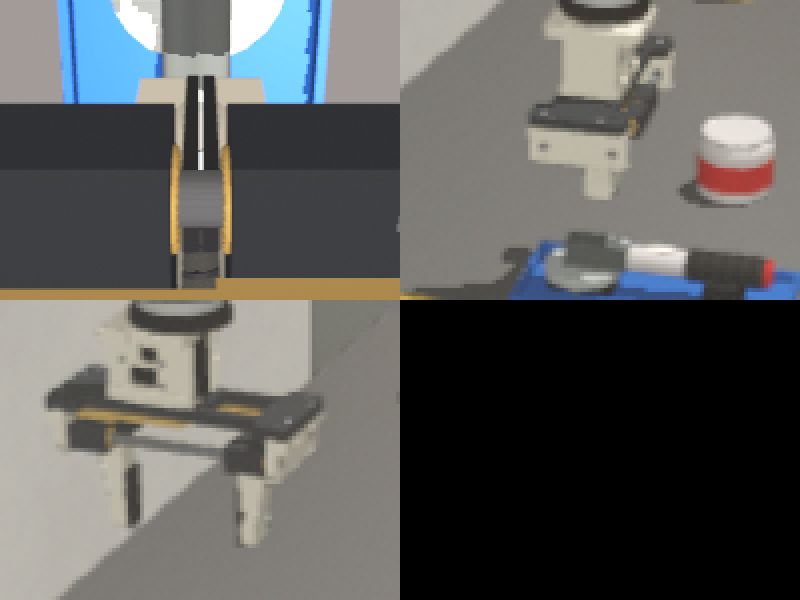

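The shut fingertips stand about 30 mm above the reported TCP. The side view at the start shows tips at rows 136 and 141 against predicted 146 and 150, which is again 30 mm, and the wrist view agrees. So the real finger end is 30 mm behind the stated TCP, and I allow for that. I open and descend until the overlap is right.

```bash
python3 -m inch '[[[0,0,0,0,0,0,0],[0,0,0,0,0,0,0],[0,0,0,0,0,0,0],[0,0,0,0,0,0,0],[0,0,0,0,0,0,0],[0,0,0,0,0,0,0],[0,0,0,0,0,-0.02,0],[0,0,0,0,0,-0.04,0],[0,0,0,0,0,-0.052,0],[0,0,0,0,0,-0.056,0],[0,0,0,0,0,-0.056,0]]]'; python3 -m inch '[[[0,0,0,0,0,-0.002,0],[0,0,0,0,0,-0.002,0]]]'
```

```text
time: 9.22
eef_pos: [0.595, -0.171, 0.0027]
tcp_rot: [0.998, 0.058, 0.0, 0.0]
contact_force: [-0.2, -0.4, -0.3]
gripper_width: 1.0
grasp_force: 0.0
time: 9.48
eef_pos: [0.595, -0.1709, 0.0009]
tcp_rot: [0.998, 0.058, 0.0, 0.0]
contact_force: [0.8, -0.0, 0.8]
gripper_width: 1.001
grasp_force: 0.0
```

```bash
python3 -m inch '[[[0,0,0,0,0,0,1],[0,0,0,0,0,0,1],[0,0,0,0,0,0,1],[0,0,0,0,0,0,1],[0,0,0,0,0,0,1],[0,0,0,0,0,0,1],[0,0,0,0,0,0,1],[0,0,0,0,0,0,1],[0,0,0,0,0,0,1]]]'
```

```text
time: 10.6
eef_pos: [0.5948, -0.1707, 0.0006]
tcp_rot: [0.998, 0.058, 0.0, -0.0]
contact_force: [-0.8, 2.9, 1.1]
gripper_width: 0.269
grasp_force: 30.0
```

Held: opening 23.7 mm, 30 N. I lift and check.

```bash
python3 -m inch '[[[0,0,0,0,0,0.005,1],[0,0,0,0,0,0.015,1],[0,0,0,0,0,0.03,1],[0,0,0,0,0,0.06,1],[0,0,0,0,0,0.09,1],[0,0,0,0,0,0.12,1],[0,0,0,0,0,0.12,1]]]' && python3 -m inch '[[[0,0,-0.1,-0.01,0.03,0,1],[0,0,-0.2,-0.02,0.06,0,1],[0,0,-0.3,-0.035,0.1,0,1],[0,0,-0.4,-0.05,0.14,0,1],[0,0,-0.5,-0.065,0.18,0,1],[0,0,-0.6,-0.08,0.22,0,1],[0,0,-0.7,-0.09,0.26,0,1],[0,0,-0.8,-0.1,0.29,0,1],[0,0,-0.869,-0.108,0.3085,0,1],[0,0,-0.869,-0.108,0.3085,0,1],[0,0,-0.869,-0.108,0.3085,0,1],[0,0,-0.869,-0.108,0.3085,-0.01,1]]]'; python3 -c "
from h import *
import pickle
f,c=snap('wrist','k1');pickle.dump(c,open('k1.p','wb'));snap('side','k2');snap('scene','k3');o=r.get_obs();print(o['eef_pos'],o['tcp_rot'],o['grasp_force'],o['joint_pos'])
a=cv2.resize(cv2.imread('pics/k1.png'),(480,300));b=cv2.resize(cv2.imread('pics/k2.png')[150:250,270:376],(318,300));d=cv2.resize(cv2.imread('pics/k3.png')[140:240,260:420],(480,300))
cv2.imwrite('pics/m5.png',np.vstack([np.hstack([a,b]),np.hstack([d,b*0])]))"
```

```text
time: 11.48
eef_pos: [0.5968, -0.1711, 0.124]
tcp_rot: [0.998, 0.058, 0.003, 0.0]
contact_force: [0.2, -0.4, -7.9]
gripper_width: 0.273
grasp_force: 30.0
time: 12.98
eef_pos: [0.4874, 0.1372, 0.1105]
tcp_rot: [0.811, -0.585, 0.0, -0.001]
contact_force: [-0.1, -0.1, -6.9]
gripper_width: 0.266
grasp_force: 30.0
[0.4861 0.1366 0.1094] [ 0.8108 -0.5853 -0.0004  0.001 ] 29.98961180448532 [ 0.6633  0.1538 -0.4712 -0.0003 -0.948  -0.3429]
```

View pics/m5.png

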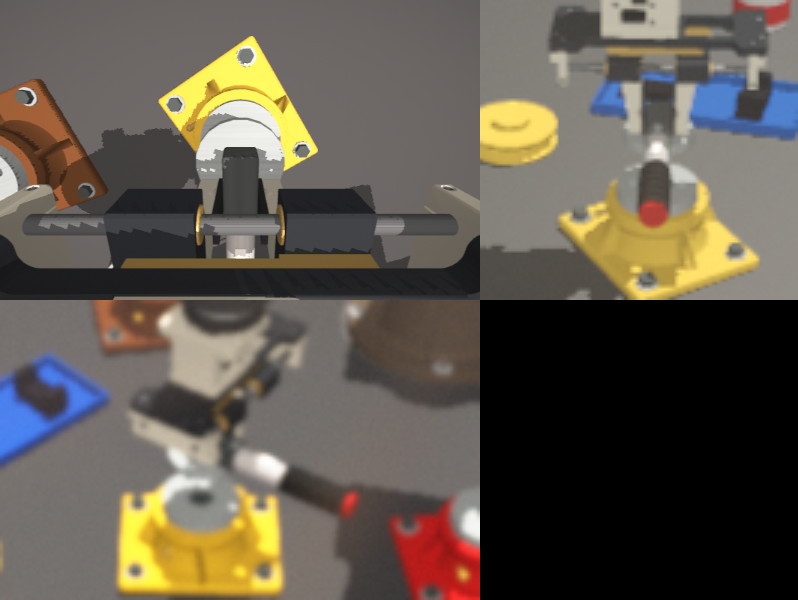

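m5: the wrench is held level over the yellow ring with its handle pointing towards +y. Nothing else was touched. I lower it to just above the face and then in small steps.

```bash
python3 -m inch '[[[0,0,0,0,0,-0.015,1],[0,0,0,0,0,-0.03,1],[0,0,0,0,0,-0.037,1],[0,0,0,0,0,-0.037,1],[0,0,0,0,0,-0.037,1],[0,0,0,0,0,-0.037,1]]]'; python3 -c "
from h import *
o=r.get_obs();print(o['eef_pos'],o['tcp_rot'],o['contact_force'],o['qvel'])"
```

```text
time: 13.88
eef_pos: [0.4871, 0.1378, 0.074]
tcp_rot: [0.811, -0.585, 0.0, -0.0]
contact_force: [0.7, 0.0, -7.7]
gripper_width: 0.273
grasp_force: 30.0
[0.4871 0.1378 0.074 ] [ 0.811  -0.585   0.0002 -0.0005] [ 0.6999  0.0002 -7.6574] [-0.0002 -0.0013 -0.0025  0.0009  0.0017  0.0013]
```

Right on target (0.4868, 0.1378). Lowering.

```bash
python3 -m inch '[[[0,0,0,0,0,-0.003,1],[0,0,0,0,0,-0.006,1],[0,0,0,0,0,-0.008,1],[0,0,0,0,0,-0.008,1]]]';python3 -m inch '[[[0,0,0,0,0,-0.002,1],[0,0,0,0,0,-0.003,1],[0,0,0,0,0,-0.003,1]]]'
```

```text
time: 14.38
eef_pos: [0.4866, 0.1375, 0.0653]
tcp_rot: [0.811, -0.585, -0.0, 0.0]
contact_force: [-0.1, -0.3, -7.5]
gripper_width: 0.265
grasp_force: 30.0
time: 14.75
eef_pos: [0.4867, 0.1376, 0.0625]
tcp_rot: [0.811, -0.585, -0.0, 0.0]
contact_force: [0.4, -0.6, -6.5]
gripper_width: 0.27
grasp_force: 30.0
```

The pins are entering without force. Going on to the face.

```bash
python3 -m inch '[[[0,0,0,0,0,-0.001,1],[0,0,0,0,0,-0.002,1],[0,0,0,0,0,-0.003,1],[0,0,0,0,0,-0.003,1]]]';python3 -m inch '[[[0,0,0,0,0,-0.001,1],[0,0,0,0,0,-0.002,1],[0,0,0,0,0,-0.002,1]]]'
```

```text
time: 15.25
eef_pos: [0.4867, 0.1375, 0.0595]
tcp_rot: [0.811, -0.585, -0.0, 0.0]
contact_force: [0.5, -0.1, -7.1]
gripper_width: 0.268
grasp_force: 30.0
time: 15.62
eef_pos: [0.487, 0.1376, 0.0585]
tcp_rot: [0.811, -0.585, 0.0, -0.0]
contact_force: [-3.5, 0.1, 4.6]
gripper_width: 0.273
grasp_force: 30.0
```

Seated: the force flips at TCP z 0.0585, as predicted. I release, lift and move over the grip.

```bash
python3 -m inch '[[[0,0,0,0,0,0.001,0],[0,0,0,0,0,0.001,0],[0,0,0,0,0,0.001,0],[0,0,0,0,0,0.001,0],[0,0,0,0,0,0.001,0],[0,0,0,0,0,0.001,0],[0,0,0,0,0,0.03,0],[0,0,0,0,0,0.065,0],[0,0,0,-0.017,0.05,0.065,0],[0,0,0,-0.034,0.102,0.065,0],[0,0,0,-0.034,0.102,0.04,0],[0,0,0,-0.034,0.102,0.015,0],[0,0,0,-0.034,0.102,-0.01,0],[0,0,0,-0.034,0.102,-0.01,0.5],[0,0,0,-0.034,0.102,-0.01,0.6],[0,0,0,-0.034,0.102,-0.01,0.6],[0,0,0,-0.034,0.102,-0.01,0.6],[0,0,0,-0.034,0.102,-0.01,0.6],[0,0,0,-0.034,0.102,-0.01,0.6]]]'; python3 -c "
from h import *
snap('scene','p1');snap('side','p2');f,c=snap('wrist','p3')
b=cv2.resize(cv2.imread('pics/p2.png')[150:250,270:376],(318,300));d=cv2.resize(cv2.imread('pics/p1.png')[140:240,260:420],(480,300));a=cv2.resize(f[:,:,::-1],(480,300))
cv2.imwrite('pics/m6.png',np.vstack([np.hstack([d,b]),np.hstack([a,b*0])]))"
```

```text
time: 18.0
eef_pos: [0.4528, 0.2396, 0.0478]
tcp_rot: [0.811, -0.585, 0.0, -0.0]
contact_force: [0.8, -0.1, 0.2]
gripper_width: 0.421
grasp_force: 0.0
```

View pics/m6.png

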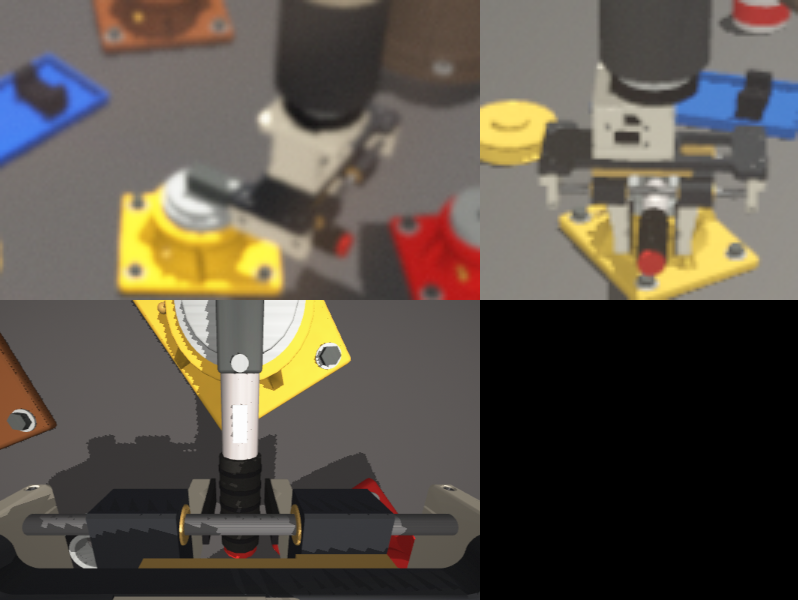

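m6: the wrench sits flat on the ring and the grip is loosely between the fingers. I pull clockwise about (0.493, 0.120): the first 12° freely, then 1 to 2° at a time while watching the force.

```bash
python3 -m inch '[[[0,0,-0.0222,0.0043,0.0013,0,0.6],[0,0,-0.0444,0.0084,0.0025,0,0.6],[0,0,-0.0667,0.0127,0.0035,0,0.6],[0,0,-0.0889,0.017,0.0044,0,0.6],[0,0,-0.1111,0.0214,0.0051,0,0.6],[0,0,-0.1333,0.0257,0.0057,0,0.6]]]'; python3 -m inch '[[[0,0,-0.0111,0.0022,0.0002,0,0.6],[0,0,-0.0222,0.0044,0.0004,0,0.6]]]'; python3 -c "
from h import *
o=r.get_obs();print(o['eef_pos'],o['contact_force'])"
```

```text
time: 18.9
eef_pos: [0.4787, 0.2453, 0.0475]
tcp_rot: [0.745, -0.667, -0.0, 0.0]
contact_force: [-3.6, 0.9, -0.3]
gripper_width: 0.402
grasp_force: 1.3
time: 19.15
eef_pos: [0.483, 0.2458, 0.0476]
tcp_rot: [0.733, -0.68, -0.0, -0.0]
contact_force: [-2.6, 2.7, -0.3]
gripper_width: 0.402
grasp_force: 1.3
[0.483  0.2458 0.0476] [-2.6207  2.7121 -0.3152]
```

```bash
python3 -m inch '[[[0,0,-0.0111,0.0022,0.0001,0,0.6],[0,0,-0.0222,0.0044,0.0002,0,0.6]]]'
```

```text
time: 19.4
eef_pos: [0.4874, 0.246, 0.0476]
tcp_rot: [0.721, -0.693, -0.0, -0.0]
contact_force: [-3.3, 1.7, -0.1]
gripper_width: 0.401
grasp_force: 1.3
```

```bash
python3 -m inch '[[[0,0,-0.0111,0.0022,0.0001,0,0.6]]]'
```

```text
time: 19.52
eef_pos: [0.4896, 0.2461, 0.0476]
tcp_rot: [0.715, -0.699, -0.0, -0.0]
contact_force: [-3.0, 1.7, 0.2]
gripper_width: 0.402
grasp_force: 1.3
```

```bash
python3 -m inch '[[[0,0,-0.0111,0.0022,0,0,0.6],[0,0,-0.0222,0.0044,0,0,0.6]]]'
```

```text
time: 19.77
eef_pos: [0.4941, 0.2461, 0.0476]
tcp_rot: [-0.703, 0.711, 0.0, 0.0]
contact_force: [-2.3, 1.6, 0.1]
gripper_width: 0.402
grasp_force: 1.3
```

```bash
python3 -m inch '[[[0,0,-0.0111,0.0022,0,0,0.6]]]'
```

```text
time: 19.9
eef_pos: [0.4962, 0.246, 0.0476]
tcp_rot: [-0.697, 0.717, 0.0, 0.0]
contact_force: [-2.5, 2.6, 0.1]
gripper_width: 0.399
grasp_force: 1.3
```

At -20° and still turning with only the drag.

```bash
python3 -m inch '[[[0,0,-0.0111,0.0022,-0.0001,0,0.6],[0,0,-0.0222,0.0044,-0.0002,0,0.6]]]'
```

```text
time: 20.15
eef_pos: [0.5007, 0.2458, 0.0476]
tcp_rot: [-0.684, 0.729, -0.0, 0.0]
contact_force: [-2.1, 2.6, 0.3]
gripper_width: 0.401
grasp_force: 1.3
```

```bash
python3 -m inch '[[[0,0,-0.0111,0.0022,-0.0002,0,0.6]]]'
```

```text
time: 20.27
eef_pos: [0.5029, 0.2456, 0.0476]
tcp_rot: [-0.678, 0.735, -0.0, 0.0]
contact_force: [-1.6, 2.0, 0.3]
gripper_width: 0.4
grasp_force: 1.3
```

```bash
python3 -m inch '[[[0,0,-0.0111,0.0022,-0.0002,0,0.6],[0,0,-0.0222,0.0044,-0.0004,0,0.6]]]'
```

```text
time: 20.52
eef_pos: [0.5073, 0.2452, 0.0476]
tcp_rot: [-0.665, 0.747, -0.0, 0.0]
contact_force: [-2.2, 2.9, 0.7]
gripper_width: 0.397
grasp_force: 1.3
```

```bash
python3 -m inch '[[[0,0,-0.0111,0.0022,-0.0003,0,0.6]]]'
```

```text
time: 20.65
eef_pos: [0.5095, 0.2449, 0.0476]
tcp_rot: [-0.658, 0.753, -0.0, 0.0]
contact_force: [-2.0, 3.4, 0.4]
gripper_width: 0.396
grasp_force: 1.3
```

```bash
python3 -m inch '[[[0,0,-0.0111,0.0022,-0.0003,0,0.6],[0,0,-0.0222,0.0043,-0.0006,0,0.6]]]'
```

```text
time: 20.9
eef_pos: [0.5137, 0.2442, 0.0475]
tcp_rot: [-0.645, 0.764, -0.0, -0.0]
contact_force: [-1.2, 2.3, 0.6]
gripper_width: 0.403
grasp_force: 1.3
```

```bash
python3 -m inch '[[[0,0,-0.0111,0.0021,-0.0004,0,0.6]]]'
```

```text
time: 21.02
eef_pos: [0.5158, 0.2438, 0.0476]
tcp_rot: [-0.638, 0.77, -0.0, -0.0]
contact_force: [-2.0, 2.4, 0.8]
gripper_width: 0.4
grasp_force: 1.3
```

```bash
python3 -m inch '[[[0,0,-0.0111,0.0021,-0.0004,0,0.6]]]'
```

```text
time: 21.15
eef_pos: [0.5177, 0.2435, 0.0475]
tcp_rot: [-0.632, 0.775, 0.0, -0.0]
contact_force: [-5.4, 3.6, 1.3]
gripper_width: 0.4
grasp_force: 2.7
```

```bash
python3 -m inch '[[[0,0,-0.0111,0.0021,-0.0005,0,0.6]]]'
```

```text
time: 21.28
eef_pos: [0.5188, 0.243, 0.0472]
tcp_rot: [-0.625, 0.781, 0.001, -0.001]
contact_force: [-9.7, 5.7, 3.1]
gripper_width: 0.397
grasp_force: 5.6
```

Home is reached and the force is rising towards the click. Small steps now.

```bash
python3 -m inch '[[[0,0,-0.0056,0.0015,-0.0003,0,0.6]]]'
```

```text
time: 21.4
eef_pos: [0.5198, 0.2428, 0.0471]
tcp_rot: [-0.621, 0.784, 0.001, -0.001]
contact_force: [-9.9, 5.5, 2.9]
gripper_width: 0.4
grasp_force: 5.5
```

```bash
python3 -m inch '[[[0,0,-0.0056,0.0015,-0.0003,0,0.6]]]'
```

```text
time: 21.52
eef_pos: [0.5214, 0.2426, 0.0472]
tcp_rot: [-0.618, 0.786, 0.001, -0.001]
contact_force: [-8.4, 5.4, 1.9]
gripper_width: 0.399
grasp_force: 5.1
```

```bash
python3 -m inch '[[[0,0,-0.0056,0.001,-0.0002,0,0.6]]]'
```

```text
time: 21.65
eef_pos: [0.5225, 0.2424, 0.0472]
tcp_rot: [-0.615, 0.789, 0.001, -0.001]
contact_force: [-9.1, 5.3, 2.7]
gripper_width: 0.406
grasp_force: 4.9
```

The force is past its peak and falling, so the wrench has clicked over. I estimate 0.04 rad. One last 1.5 mm for certainty, then stop.

```bash
python3 -m inch '[[[0,0,0,0.0015,-0.0003,0,0.6]]]'
```

```text
time: 21.78
eef_pos: [0.5241, 0.2423, 0.0473]
tcp_rot: [-0.615, 0.789, 0.001, -0.001]
contact_force: [-7.6, 6.4, 2.8]
gripper_width: 0.403
grasp_force: 4.8
```

The force has dropped to about 0.77 of its peak and the travel is about 5.5 mm, both meaning about 0.06 rad of break-over. I ease back so the handle springs straight, then open and lift clear.

```bash
python3 -m inch '[[[0,0,0,-0.003,0.0006,0,0.6],[0,0,0.0056,-0.006,0.0012,0,0.6],[0,0,0.0111,-0.0085,0.0018,0,0.6],[0,0,0.0167,-0.0095,0.002,0,0.6],[0,0,0.0167,-0.0095,0.002,0,0.6]]]'; python3 -m inch '[[[0,0,0,0,0,0,0],[0,0,0,0,0,0,0],[0,0,0,0,0,0,0],[0,0,0,0,0,0,0],[0,0,0,0,0,0,0],[0,0,0,0,0,0.03,0],[0,0,0,0,0,0.07,0],[0,0,0,0,0,0.11,0],[0,0,0,0,0.03,0.15,0],[0,0,0,0,0.03,0.15,0],[0,0,0,0,0.03,0.15,0]]]'
python3 -c "
from h import *
import pickle
f,c=snap('wrist','q1');pickle.dump(c,open('q1.p','wb'));print(c[3][:3,3])"
```

```text
time: 22.4
eef_pos: [0.5162, 0.2438, 0.0477]
tcp_rot: [-0.625, 0.78, -0.0, 0.0]
contact_force: [-0.2, 0.6, 0.3]
gripper_width: 0.398
grasp_force: 0.0
time: 23.78
eef_pos: [0.5154, 0.2738, 0.1971]
tcp_rot: [-0.625, 0.78, 0.0, -0.0]
contact_force: [-0.1, -0.1, 0.1]
gripper_width: 0.997
grasp_force: 0.0
[0.4974 0.1907 0.3896]
```

Run:
```python
from h import *
import pickle
f=cv2.imread("pics/q1.png");hsv=cv2.cvtColor(f,cv2.COLOR_BGR2HSV);c=pickle.load(open("q1.p","rb"))
def proj(c,X):
    f,cx,cy,T=c;p=T[:3,:3].T@(np.array(X)-T[:3,3]);return np.array([f*p[0]/p[2]+cx,f*p[1]/p[2]+cy])
C=np.array([.493,.120])
a=np.radians(78.5);e=np.array([np.cos(a),np.sin(a)])
pr=proj(c,[*(C+.164*e),.094]);pd=proj(c,[*(C+.038*e),.108]);print("pred red",pr,"pivot",pd,"orig",proj(c,[*C,.084]))
red=((hsv[...,1]>120)&((hsv[...,0]<8)|(hsv[...,0]>172))).astype(np.uint8);z=np.zeros_like(red);cv2.circle(z,tuple(int(x) for x in pr),30,1,-1)
M=cv2.moments(red&z);rd=(M["m10"]/M["m00"],M["m01"]/M["m00"]);X=plane(c,*rd,.094);print("red",rd,M["m00"],X,np.linalg.norm(X[:2]-C),np.degrees(np.arctan2(*(X[:2]-C)[::-1])))
w=((hsv[...,1]<40)&(hsv[...,2]>190)).astype(np.uint8);z[:]=0;cv2.circle(z,tuple(int(x) for x in pd),22,1,-1)
n,l,s,ce=cv2.connectedComponentsWithStats(w&z)
for k in range(1,n):
    if s[k,4]>15:P=plane(c,*ce[k],.108);print("w",s[k,4],ce[k],P,np.linalg.norm(P[:2]-C),np.degrees(np.arctan2(*(P[:2]-C)[::-1])))
cv2.imwrite("pics/q1c.png",cv2.resize(f[:300,170:470],(600,600)))
```

```text
pred red [311.7016 194.2493] pivot [307.0545  50.9645] orig [306.7184   5.2729]
red (317.0536912751678, 196.5771812080537) 149.0 [0.5211 0.2842 0.094 ] 0.16655948549643018 80.27213620753766
w 26 [325.1154  41.3846] [0.4848 0.1536 0.108 ] 0.03453100397382784 103.68622480283427
w 113 [309.2212  50.4248] [0.4988 0.1572 0.108 ] 0.03767551097567148 81.1818656890653
w 21 [287.0952  50.381 ] [0.5162 0.1533 0.108 ] 0.04059405210513747 55.12164918803321
w 33 [326.0909  51.303 ] [0.4856 0.1608 0.108 ] 0.04149931534108361 100.25488903693059
w 279 [310.4839  64.4695] [0.5002 0.1677 0.108 ] 0.04823010002358509 81.45379826669742
```

View pics/q1c.png

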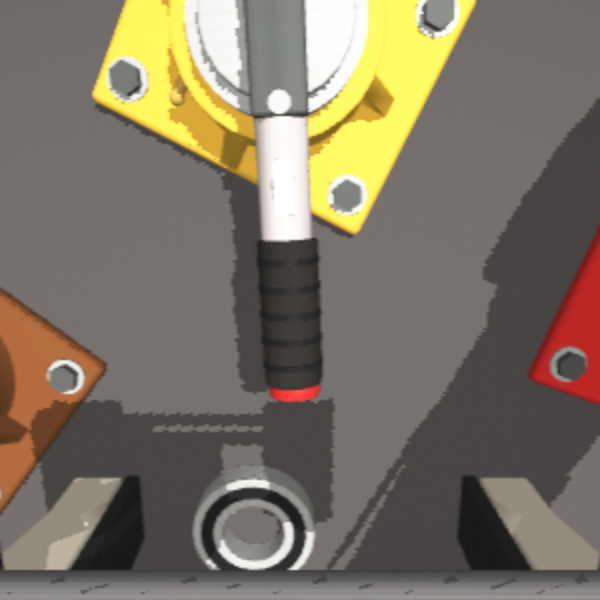

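q1c: handle straight, pins still in the ring, yaw 80.1°, wrench origin at (0.4923, 0.1198). All the other parts stand untouched. Now I grasp the neck again.

```bash
python3 -m inch '[[[0,0,0.03,-0.008,-0.05,-0.01,0],[0,0,0.03,-0.016,-0.1,-0.03,0],[0,0,0.03,-0.0201,-0.1354,-0.05,0],[0,0,0.03,-0.0201,-0.1354,-0.07,0],[0,0,0.03,-0.0201,-0.1354,-0.1,0],[0,0,0.03,-0.0201,-0.1354,-0.125,0],[0,0,0.03,-0.0201,-0.1354,-0.138,0],[0,0,0.03,-0.0201,-0.1354,-0.138,0],[0,0,0.03,-0.0201,-0.1354,-0.138,0]]]'; python3 -m inch '[[[0,0,0,0,0,0,1],[0,0,0,0,0,0,1],[0,0,0,0,0,0,1],[0,0,0,0,0,0,1],[0,0,0,0,0,0,1],[0,0,0,0,0,0,1],[0,0,0,0,0,0,1],[0,0,0,0,0,0,1],[0,0,0,0,0,0,1]]]'
```

```text
time: 24.95
eef_pos: [0.4963, 0.1387, 0.0602]
tcp_rot: [-0.644, 0.765, -0.0, 0.0]
contact_force: [0.1, 0.3, 0.8]
gripper_width: 1.0
grasp_force: 0.0
time: 26.08
eef_pos: [0.4955, 0.1384, 0.0595]
tcp_rot: [-0.643, 0.765, 0.0, -0.0]
contact_force: [-3.2, 0.1, 1.0]
gripper_width: 0.266
grasp_force: 30.0
```

```bash
python3 -m inch '[[[0,0,0,0,0,0.004,1],[0,0,0,0,0,0.009,1],[0,0,0,0,0,0.014,1],[0,0,0,0,0,0.03,1],[0,0,0,0,0,0.05,1],[0,0,0,0,0,0.08,1],[0,0,0,0,0,0.08,1]]]' && python3 -m inch '[[[0,0,0.1,0.005,-0.02,0,1],[0,0,0.2,0.015,-0.04,0,1],[0,0,0.3,0.025,-0.07,0,1],[0,0,0.4,0.035,-0.1,0,1],[0,0,0.5,0.045,-0.13,0,1],[0,0,0.6,0.055,-0.16,0,1],[0,0,0.7,0.065,-0.19,0,1],[0,0,0.8,0.075,-0.22,0,1],[0,0,0.9,0.08,-0.25,0,1],[0,0,1,0.09,-0.28,0,1],[0,0,1,0.09,-0.28,0,1]]]' && python3 -m inch '[[[0,0,0.09,0.005,-0.015,0,1],[0,0,0.183,0.0092,-0.0289,0,1],[0,0,0.183,0.0092,-0.0289,0,1],[0,0,0.183,0.0092,-0.0289,0,1],[0,0,0.183,0.0092,-0.0289,0,1]]]'; python3 -c "
from h import *
print(r.get_obs()['eef_pos'])"
```

```text
time: 26.95
eef_pos: [0.4972, 0.1392, 0.1418]
tcp_rot: [-0.644, 0.765, -0.0, 0.002]
contact_force: [0.4, -0.1, -7.3]
gripper_width: 0.27
grasp_force: 30.0
time: 28.32
eef_pos: [0.5852, -0.1433, 0.1374]
tcp_rot: [0.996, -0.087, -0.001, 0.0]
contact_force: [0.1, 0.9, -6.8]
gripper_width: 0.272
grasp_force: 30.0
time: 28.95
eef_pos: [0.5947, -0.1698, 0.1393]
tcp_rot: [0.998, 0.057, -0.0, -0.0]
contact_force: [-0.2, -0.0, -7.3]
gripper_width: 0.269
grasp_force: 30.0
[ 0.5947 -0.1698  0.1393]
```

```bash
python3 -m inch '[[[0,0,0,0,-0.0008,-0.03,1],[0,0,0,0,-0.0008,-0.06,1],[0,0,0,0,-0.0008,-0.09,1],[0,0,0,0,-0.0008,-0.11,1],[0,0,0,0,-0.0008,-0.122,1],[0,0,0,0,-0.0008,-0.128,1],[0,0,0,0,-0.0008,-0.132,1],[0,0,0,0,-0.0008,-0.134,1],[0,0,0,0,-0.0008,-0.134,1]]]' && python3 -m inch '[[[0,0,0,0,0,-0.001,1],[0,0,0,0,0,-0.002,1],[0,0,0,0,0,-0.003,1],[0,0,0,0,0,-0.003,1]]]' && python3 -m inch '[[[0,0,0,0,0,-0.001,1],[0,0,0,0,0,-0.001,1]]]'
```

```text
time: 30.08
eef_pos: [0.5953, -0.1712, 0.006]
tcp_rot: [0.998, 0.057, 0.0, 0.0]
contact_force: [-0.3, -0.1, -6.5]
gripper_width: 0.271
grasp_force: 30.0
time: 30.58
eef_pos: [0.5949, -0.1712, 0.0025]
tcp_rot: [0.998, 0.057, -0.0, -0.0]
contact_force: [0.2, 0.1, -7.2]
gripper_width: 0.274
grasp_force: 30.0
time: 30.82
eef_pos: [0.5951, -0.1712, 0.0016]
tcp_rot: [0.998, 0.057, 0.0, 0.0]
contact_force: [0.3, 0.3, -6.3]
gripper_width: 0.268
grasp_force: 30.0
```

```bash
python3 -m inch '[[[0,0,0,0,0,-0.001,1],[0,0,0,0,0,-0.001,1]]]'; python3 -m inch '[[[0,0,0,0,0,-0.001,1],[0,0,0,0,0,-0.001,1]]]'
```

```text
time: 31.08
eef_pos: [0.5951, -0.1712, 0.0015]
tcp_rot: [0.998, 0.058, 0.0, 0.0]
contact_force: [-4.3, 1.3, 5.4]
gripper_width: 0.267
grasp_force: 30.0
time: 31.32
eef_pos: [0.5952, -0.1713, 0.0015]
tcp_rot: [0.998, 0.058, 0.0, 0.0]
contact_force: [-6.8, 3.5, 13.6]
gripper_width: 0.274
grasp_force: 30.0
```

Set down at the same height as at the start. I release, lift clear and look at it.

```bash
python3 -m inch '[[[0,0,0,0,0,0.001,0],[0,0,0,0,0,0.001,0],[0,0,0,0,0,0.001,0],[0,0,0,0,0,0.001,0],[0,0,0,0,0,0.001,0],[0,0,0,0,0,0.001,0],[0,0,0,0,0,0.001,0],[0,0,0,0,0,0.02,0],[0,0,0,0,0,0.05,0],[0,0,0,-0.03,0,0.09,0],[0,0,0,-0.06,0,0.13,0],[0,0,0,-0.09,0,0.17,0],[0,0,-0.0733,-0.105,0,0.2,0],[0,0,-0.0733,-0.105,0,0.2,0],[0,0,-0.0733,-0.105,0,0.2,0]]]'
python3 - <<'E'
from h import *
def proj(c,X):
    f,cx,cy,T=c;p=T[:3,:3].T@(np.array(X)-T[:3,3]);return np.array([f*p[0]/p[2]+cx,f*p[1]/p[2]+cy])
fr,c=snap("wrist","z1");f=cv2.imread("pics/z1.png");hsv=cv2.cvtColor(f,cv2.COLOR_BGR2HSV)
g=tuple(int(x) for x in proj(c,[.6135,-.1683,.026]));e=tuple(int(x) for x in proj(c,[.447,-.1876,.036]));z=np.zeros(f.shape[:2],np.uint8)
m=((hsv[...,1]<60)&(hsv[...,2]>165)).astype(np.uint8);m[g[1]+33:]=0;cv2.circle(z,g,45,1,-1)
cs,_=cv2.findContours(m&z,cv2.RETR_EXTERNAL,cv2.CHAIN_APPROX_NONE);pts=np.vstack([x for x in cs if cv2.contourArea(x)>40]);E=cv2.fitEllipse(cv2.convexHull(pts))
red=((hsv[...,1]>120)&((hsv[...,0]<8)|(hsv[...,0]>172))).astype(np.uint8);z[:]=0;cv2.circle(z,e,20,1,-1);M=cv2.moments(red&z)
print(E,plane(c,*E[0],.026),"red",plane(c,M["m10"]/M["m00"],M["m01"]/M["m00"],.036))
o=r.get_obs();print(o["eef_pos"],o["time"],o["contact_force"])
E
```

```text
time: 33.2
eef_pos: [0.4898, -0.1711, 0.1993]
tcp_rot: [1.0, 0.0, 0.0, -0.0]
contact_force: [-0.3, 0.2, -0.9]
gripper_width: 0.996
grasp_force: 0.0
((318.2564392089844, 53.42586135864258), (63.82461166381836, 68.24539947509766), 178.13107299804688) [ 0.6139 -0.1698  0.026 ] red [ 0.4477 -0.189   0.036 ]
[ 0.4897 -0.1711  0.1987] 33.25 [ 0.3491  0.1136 -0.6183]
```

The disc is within 1.6 mm and the handle end within 1.6 mm of where they lay at the start, at the same height. Handing in.

```bash
python3 -c "
from station import r
print(r.sign_off())"
```

```text
the job is handed in; nothing more can be done
None
```

The lock ring was turned until it stopped and the wrench clicked (about 0.06 rad break-over, estimated from force and travel); the wrench is back in its tray within about 1.6 mm of its start, no other part looked disturbed, and I handed in at 33 s without a verdict being returned.

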